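# Hang the shelf bracket on the slotted counter rack

### The arm

A 6-joint arm with a two-finger parallel gripper is mounted at the origin on the work surface. World frame = base frame: x ahead of the robot, y to its left, z up, the work surface at z = 0. Lengths are in m, angles in degrees, forces in N, time in s.
With the tool pointing down it reaches from about 0.35 to 0.975 m from the base axis. Payload 4.9 kg.
Tool frame: the origin (TCP) lies midway between the tips of the shut fingers; the grasp point (between the pads) lies behind it (env.grip_point_offset is the z of the grasp point in the tool frame, in m); z points along the fingers, x is the direction in which the jaws open and shut, and the axes are right-handed (so a half turn about z gives the same grasp; the last joint's range is limited). The gripper opens to 85 mm and grips with 20 to 120 N. Pads are 22 mm wide; open, the fingers measure 114 mm over their backs; the gripper's body (76 mm by 85 mm) begins 54 mm behind the grasp point. The pads swing forward as they close: fully open they stand 13 mm farther back than shut.
Start: joints at [-74.026, 3.019, 92.412, -0, 84.569, -6.818], TCP at [0.242, -0.576, 0.195] pointing down, gripper open.
Joint ranges: [-172.51, 172.51], [-57.92, 126.97], [3.15, 148.05], [-58.71, 238.71], [5.1, 150.11], [-179.66, 179.66]. Speed limits (degrees/s): [147.25, 147.25, 180, 180, 180, 180].

### API

Orientations are given as a 3x3 rotation matrix whose columns are the frame's x, y, z axes.
In Python, from plant import env gives the robot as it stands. The module is installed in compiled form; this text tells all that it offers.
- The arm moves only by the tool send_rows, never from a script. Its arguments are lists of equal length, an entry for each row: "dp": the shift along the tool's x, y, z in cm, a list of three; "spin": the turn about the tool's z in rad; "claw": the opening, from 0 (shut) to 1 (fully open). A call has 1 to 8 rows; each row is the pose to reach, as a shift and turn from the pose measured when the call began, along the tool's axes at that moment; what a row does not reach only later rows make up. A row lasts 1/12 s, in which the tool goes at most 41.7 mm and 7.16 degrees, less where a joint would pass 70% of its speed; a pose out of reach is approached as far as the arm can. A call with a gripper value outside its range is refused whole. The fingers move at their own pace and stop on an object; the grip force is fixed at half the most. Time passes only in rows, so rows that repeat a pose let the fingers close. It gives the time, the measured TCP pose, the force and the opening at its end, in the units of the state.
- env.get_state(): the state, without advancing time (a new reading comes with each control period).
- env.camera(name): name is "scene" or "top" or "wrist"; returns the picture (384x512x3 uint8, blue, green, red); there is no depth.
- env.camera_model(name): a dict with "intrinsics" (3x3 intrinsics, pixels), "rvec" (rotation vector, rad) and "tvec" (3), from world to camera coordinates, as OpenCV has them. Camera axes: x right, y down, z forward; pixel columns grow to the right and rows downward; lengths in m; the calibration is good to about 2 mm. A picture is of the moment at which its call begins: read the wrist's pose just before it. camera_model takes no time and is no camera call; for the wrist camera it gives the pose at the moment of the call.
- env.hand_in(): hands the job in, once; it reports no verdict.
The state is a dict: "clock": time; "joint_positions": joint angles; "dq": joint speeds; "tau": joint torques, N m; "position": TCP position; "eef_rot": TCP orientation; "contact_force": force on the tool from outside, world axes, zero at the start; "moment": the same for the moment, N m; "opening": opening from 0.0 (shut) to 1.0 (fully open).
Only numpy, scipy, OpenCV 4.12 (cv2) and the standard library are available. Lean on these libraries where they do the work, as an engineer would, in place of code of your own. Each camera call takes 0.05 s, during which the arm holds its last target. There are 200 camera calls.

### The job

Hang the loose steel bracket on the bare slotted post, the partner of the one already carrying a bracket: hook both its claws into the slots, then press it down until it is fully home and the blue catch snaps over it, and let go. Feel for the slots gently and never force the bracket against the post (a firm hand's push of 10 to 20 N is enough); leave the other things on the counter where they are.

Things in the scene. Friction and masses are not known exactly. Their poses are not given: they have to be found in the camera images.
- bracket: Loose steel ledge bracket, 0.28-0.42 kg, standing on its ledge. Origin: middle of the ledge's rear bottom edge, on the back face; x points out of the back (claws), y across, z up. Ledge 110 long, 40 wide, rear lip 6 high. Back plate 40 wide, x -4 to 0, z 22 to 115; the window below it (z 6 to 22) is for the catch. Rests upright by itself.
- ear (a point): Grip point on the bracket, at its x -38, z 105, straight above its centre of mass: the middle of a flat grip ear 8 thick (y), 40 long (x), free from z 75 up to its top at z 135. Pinch it from above, fingers closing along y, firmly (100 N): pushing on the claws, which lie lower, tends to pitch the bracket in a weak grip. Axes as the bracket's.
- claws (a point): Tip of the bracket's lower claw hook, at its x 11, z 41. Two claws 6 wide, 45 apart one above the other, stick out 11 from the back face: necks 8 high with undersides at z 56 and z 101, each ending in a hook 5 thick reaching 15 below the neck's underside (23 high in all); throat between hook and back plate 6.
- bare_post: Post without a bracket, on the fixed counter rack, left or right of its partner, 220 apart. Dark channel 215 tall, 53 wide, open behind. Origin: at its foot, in the middle of the plane of its slotted face; x points into it (as the claws must go), z up. Slotted plate 44 wide, 4 thick: two slots one above the other, 12 wide, 27 high, lower edges 45 apart.
- home (a point): Nominal place of the bracket's origin when fully home on the bare post: on the face, z 80 above its foot, axes as the post's. The slotted plate is clamped up to 14 higher or lower each time and this is NOT measured: true home is this point moved 0 to 14 up or down; find the slots by feel. The claws enter with the bracket 15 to 19 above true home, going in till the back plate meets the face.
- catch (a joint): Blue sprung catch tongue, 24 wide, sticking out 4 from the bare post's plate under the slots. 0 = out; m pushed back (spring 3 to 6 N). From about 14 above true home the lip rides down over it (10 to 20 N down); it snaps out over the lip about 1.5 above home. Home is a solid stop (necks on the slot edges). Bracket-post contact force must stay under 45 N.
- button (a joint): Red sprung button under the ledge's place on the bare post. 0 = up, m pressed down: pressing starts 4 above true home, about 0.004 at home and 0.0015 to 0.003 once let go while the catch holds the bracket. Its spring (3.5 to 5.5 N) lifts a bracket that is not locked.
- used_post: The partner post with a bracket like the loose one already fitted (its plate is clamped at its own height). Fixed; leave it alone. Axes and origin as for the bare post.
- bowl: Steel mixing bowl with carrots, 230 across, 85 high; origin under its centre. Leave it.
- tub: White storage tub with blue lid, 130 x 170 x 85; origin under its centre. Leave it.
- pusher: Red food pusher standing on the counter, 72 across, 86 high; origin under its centre. Leave it.
- jar: Small glass jar with green cap, 54 across, 85 high; origin under its centre. Leave it.
- spatula: Red-handled spatula lying flat along its x axis. Leave it.
Things that resemble listed ones, but are neither listed nor needed, are in the scene too. Leave any green or orange look-alike of the bracket alone.

How it is judged:
By the outcome, as a careful person would: the job done as asked, in the order asked, and still so for the second after the job is handed in, with the robot touching nothing.
It also fails if it takes over 72 s, if anything falls off the work surface, if the arm or the gripper's body presses on something with over 40 N, if the wrist force passes 120 N, or if a joint passes its speed limit or range.

## Working session

There is one attempt and no reset: what is moved stays moved. The work goes in short steps, Python scripts to look and compute and a tool call to move; the robot and the scene stay as the last step left them, time stands still between calls to the robot, and variables do not carry over. Pictures are saved under pics/ and viewed, about 8 in all and at most 12, crops included, and the job is handed in when it is done.

Besides the shell and the picture viewer there is one more tool, called after "Call:" by a JSON object that holds its "method" and its "body". send_rows: Moves the arm, as the interface text tells. Its arguments: {"type":"object","properties":{"dp":{"type":"array"},"spin":{"type":"array"},"claw":{"type":"array"}},"required":["dp","spin","claw"]}

```bash
mkdir -p pics
cat > h.py <<'E'
import numpy as np, cv2
from plant import env
def cam(n):
    m=env.camera_model(n); R=cv2.Rodrigues(np.array(m["rvec"],float))[0]; t=np.array(m["tvec"],float).ravel()
    return np.array(m["intrinsics"],float),R,t
def ray(n,u,v,c=None):
    K,R,t=c or cam(n); d=R.T@np.linalg.solve(K,[u,v,1.]); return -R.T@t,d
def onz(n,u,v,z,c=None):
    o,d=ray(n,u,v,c); return o+d*(z-o[2])/d[2]
def proj(n,p,c=None):
    K,R,t=c or cam(n); q=K@(R@np.array(p,float)+t); return q[:2]/q[2]
def tri(a,b):
    (o1,d1),(o2,d2)=a,b; s=np.linalg.lstsq(np.c_[d1,-d2],o2-o1,rcond=None)[0]
    p,q=o1+d1*s[0],o2+d2*s[1]; return (p+q)/2,np.linalg.norm(p-q)
E
python3 - <<'E'
from h import *
s=env.get_state();print(s["clock"],s["position"],s["eef_rot"],s["contact_force"],env.grip_point_offset)
for n in("scene","top","wrist"):
    c=cam(n);im=env.camera(n);cv2.imwrite(f"pics/{n}0.png",im)
    print(n,-c[1].T@c[2],c[1][2],c[0][0,0])
a=cv2.imread("pics/scene0.png");b=cv2.imread("pics/top0.png")
cv2.imwrite("pics/s0.png",cv2.resize(a,(800,600)));cv2.imwrite("pics/t0.png",cv2.resize(b,(800,600)))
E
```

```text
0.0 [ 0.2419256  -0.57552793  0.19325535] [[ 3.87349323e-01 -9.21932871e-01 -5.31362815e-04]
 [-9.21930791e-01 -3.87349589e-01  1.97803701e-03]
 [-2.02944050e-03 -2.76311555e-04 -9.99997903e-01]] [-0.23856436  0.17444873 -0.40255895] -0.0187
scene [ 1.19266195 -0.93417755  1.27100622] [-0.41164324  0.57872349 -0.7040092 ] 461.0079896253762
top [0.25143499 0.02132426 1.43488422] [ 0.18114966 -0.00927432 -0.98341181] 391.57205613308025
wrist [ 0.31395571 -0.54446222  0.37229572] [-0.28312462 -0.11748418 -0.95186024] 290.8217135240169
```

View pics/s0.png

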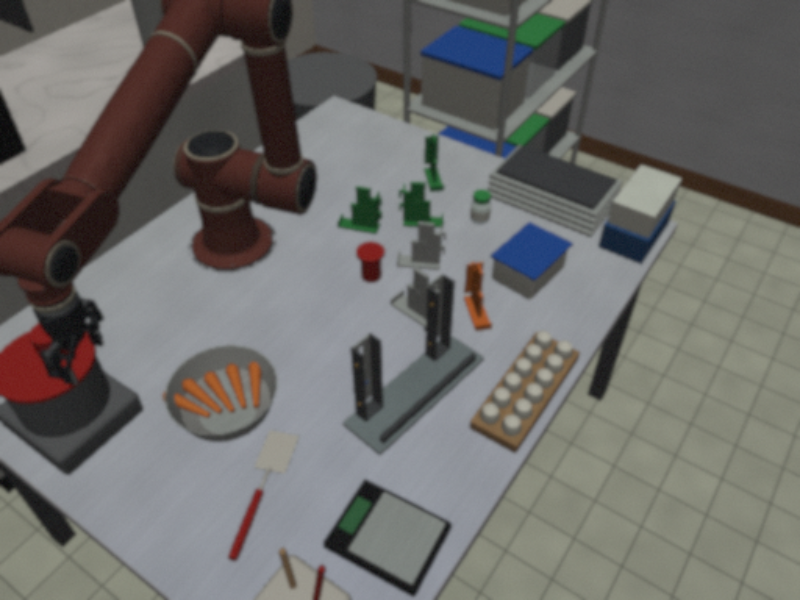

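View pics/t0.png

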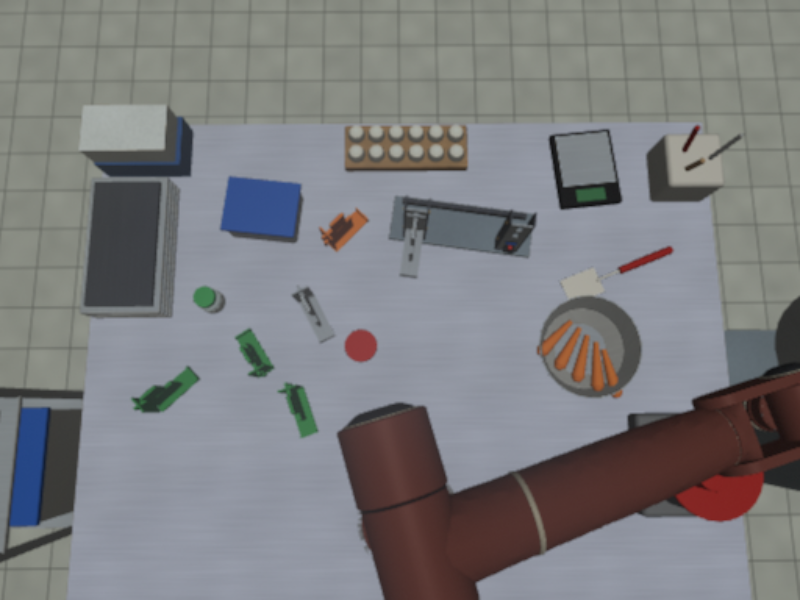

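The scene view shows the posts at (365,380) and (440,320). The fitted bracket's ledge is at (415,300), on the far post. In the top view the used post is at (415,215) with its bracket, and the bare post is at (518,232) with the red button.

Bracket candidates in the top view:
- grey at (312,312)
- orange at (345,230)
- green at (255,355), (298,410) and (168,390)
- grey at (412,250), already fitted

The grey one at (312,312) is the loose steel bracket. I'll confirm it in an enlarged crop.

Run:
```python
import cv2,numpy as np
t=cv2.imread("pics/top0.png");s=cv2.imread("pics/scene0.png")
a=cv2.resize(t[175:225,180:220],(400,500),interpolation=cv2.INTER_CUBIC)  # bracket x10
b=cv2.resize(t[120:170,315:355],(400,500),interpolation=cv2.INTER_CUBIC)  # bare post
cv2.imwrite("pics/c1.png",np.hstack([a,b]))
c=cv2.resize(s[130:290,215:315],(500,800)[::1] if 0 else (375,600),interpolation=cv2.INTER_CUBIC)
d=cv2.resize(s[135:175,250:290],(400,400),interpolation=cv2.INTER_CUBIC)
d=cv2.copyMakeBorder(d,0,200,0,0,cv2.BORDER_CONSTANT)
cv2.imwrite("pics/c2.png",np.hstack([c,d]))
```

```text
(no output)
```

View pics/c1.png

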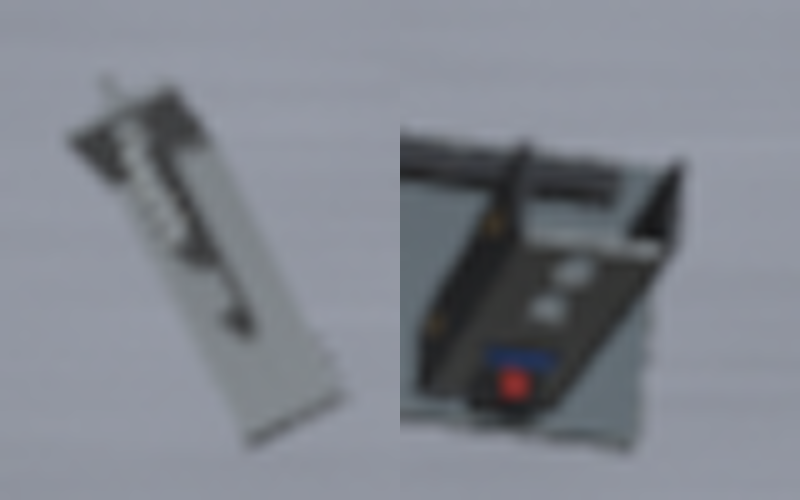

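View pics/c2.png

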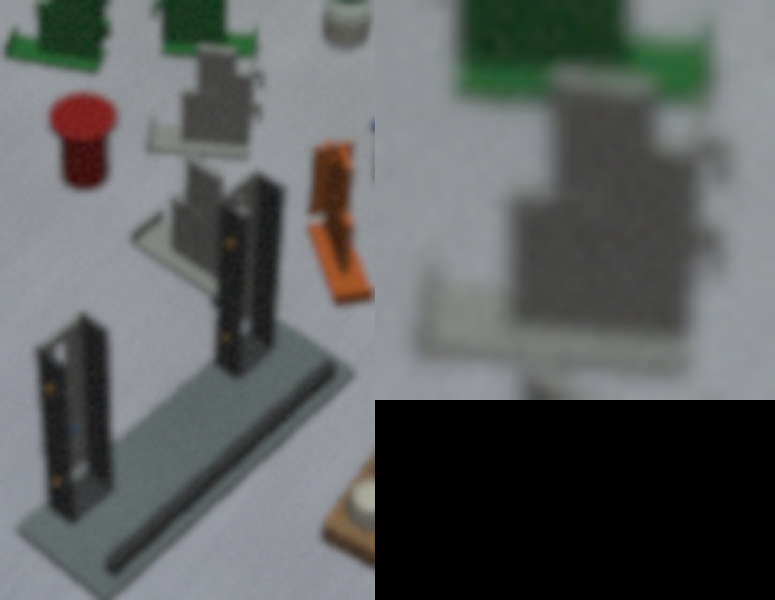

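The loose steel bracket is confirmed: the left panel of crop 1 shows a steel ledge with its ear and its claws at the upper left, (105,85). The right panel shows the bare post with two light slots at (572,270) and (548,308), the blue catch at (520,358) and the red button at (515,385). Next I'll compute coarse positions.

Run:
```python
from h import *
T=lambda u,v,z:onz("top",180+u/10-.5,175+v/10-.5,z)
P=lambda u,v,z:onz("top",315+(u-400)/10-.5,120+v/10-.5,z)
np.set_printoptions(precision=4,suppress=True)
print("front",T(248,443,.006),T(345,395,.006),"platetop",T(70,135,.115),T(175,85,.115))
print("sides",T(130,195,.004),T(210,150,.004))
print("ear ends",T(122,130,.135),T(185,255,.135))
print("post top",P(525,240,.215),P(665,255,.215),P(525,240,.235),P(665,255,.235))
print("slots",P(572,270,.18),P(548,308,.13))
print("usedfit? post top z .215"); 
S=lambda u,v:ray("scene",215+u/3.75-.5,130+v/3.75-.5)
# tops of back edge corners: scene (82,315),(108,335) ; top crop (525,145)?? (680,165)
R=lambda u,v:ray("top",315+(u-400)/10-.5,120+v/10-.5)
for a,b in(((82,315),(525,145)),((38,348),(525,240)),((108,335),(680,165)),((60,352),(665,255)),((38,348),(665,255)),((82,315),(525,240))):print(a,b,tri(S(*a),R(*b)))
for u,v in((20,530),(355,375)):print(onz("scene",215+u/3.75-.5,130+v/3.75-.5,0))
```

```text
front [0.3981 0.2051 0.006 ] [0.4154 0.1699 0.006 ] platetop [0.493  0.2535 0.115 ] [0.5102 0.2179 0.115 ]
sides [0.4906 0.2503 0.004 ] [0.5072 0.221  0.004 ]
ear ends [0.4909 0.2325 0.135 ] [0.4482 0.2105 0.135 ]
post top [ 0.6173 -0.2151  0.215 ] [ 0.6119 -0.2603  0.215 ] [ 0.6113 -0.2112  0.235 ] [ 0.606  -0.2557  0.235 ]
slots [ 0.6174 -0.2371  0.18  ] [ 0.6184 -0.2385  0.13  ]
usedfit? post top z .215
(82, 315) (525, 145) (array([ 0.6334, -0.2167,  0.2443]), np.float64(0.017578405564829546))
(38, 348) (525, 240) (array([ 0.6082, -0.2299,  0.2028]), np.float64(0.035669431808248296))
(108, 335) (680, 165) (array([ 0.6459, -0.246 ,  0.2492]), np.float64(0.038365839155887725))
(60, 352) (665, 255) (array([ 0.6168, -0.2537,  0.2194]), np.float64(0.016678878113133677))
(38, 348) (665, 255) (array([ 0.6089, -0.2579,  0.2252]), np.float64(1.9424375672528766e-05))
(82, 315) (525, 240) (array([ 0.6158, -0.2118,  0.2252]), np.float64(0.004014704067080961))
[ 0.5968 -0.2872  0.    ]
[0.751  0.0307 0.    ]
```

Coarse results check out against the given sizes. The post top is at z≈0.225, so the foot is at about 0.010 on the base plate. Its face is near (0.612,-0.235) with yaw about -8.5°. The ear is near (0.470,0.2215) with yaw about 27°. I'll flip the hand half a turn so the wrist camera looks forward, and view the post on the way.

Call:
{"method": "send_rows", "body": {"dp": [[-2.3, -3.1, -1.2], [-4.6, -6.2, -2.4], [-6.9, -9.3, -3.6], [-9.2, -12.4, -4.8], [-11.5, -15.5, -6], [-13.8, -18.6, -7.2], [-16.1, -21.7, -8.4], [-18.4, -24.8, -9.6]], "spin": [-0.12, -0.24, -0.36, -0.48, -0.6, -0.72, -0.84, -0.96], "claw": [1, 1, 1, 1, 1, 1, 1, 1]}}

```text
clock: 0.82
position: [0.3998, -0.3082, 0.2902]
eef_rot: [[0.979, -0.206, -0.0], [-0.206, -0.979, 0.002], [-0.001, -0.002, -1.0]]
contact_force: [0.9, -0.7, 0.1]
opening: 0.997
```

Call:
{"method": "send_rows", "body": {"dp": [[0, 0, 0], [0, 0, 0], [0, 0, 0], [0, 0, 0], [0, 0, 0], [0, 0, 0], [0, 0, 0], [0, 0, 0]], "spin": [-0.12, -0.24, -0.36, -0.48, -0.6, -0.72, -0.82, -0.82], "claw": [1, 1, 1, 1, 1, 1, 1, 1]}}

```text
clock: 1.48
position: [0.3996, -0.3081, 0.2898]
eef_rot: [[0.817, 0.576, -0.001], [0.576, -0.817, 0.002], [0.0, -0.002, -1.0]]
contact_force: [-0.4, -0.0, 0.4]
opening: 0.999
```

```bash
cat > g.py <<'E'
from h import *
np.set_printoptions(precision=4,suppress=True)
def go(p,yaw):
    "print tool-frame shift (cm) and spin to bring TCP to p with tool x at yaw deg"
    s=env.get_state();R=np.array(s["eef_rot"]);d=R.T@(np.array(p)-s["position"])*100
    y=np.degrees(np.arctan2(R[1,0],R[0,0])); w=(yaw-y+180)%360-180
    print("t",round(s["clock"],2),"pos",np.array(s["position"]),"yaw",round(y,2),"F",np.array(s["contact_force"]),"op",s["opening"],"j",np.array(s["joint_positions"]))
    print("dp",d,"spin",-np.radians(w))
E
python3 -c "
from g import *
go([.45,-.22,.32],81.5)"
```

```text
t 1.48 pos [ 0.3996 -0.3081  0.2898] yaw 35.19 F [-0.3936 -0.0478  0.3525] op 0.9993849624225566 j [-46.1133 -15.8094 100.8092   0.0483  95.1266 -81.2965]
dp [ 9.1921 -4.3007 -3.0061] spin -0.808307318676207
```

Call:
{"method": "send_rows", "body": {"dp": [[1.3, -0.6, -0.4], [2.6, -1.2, -0.8], [3.9, -1.8, -1.2], [5.2, -2.4, -1.6], [6.5, -3, -2], [7.8, -3.6, -2.5], [9.2, -4.3, -3], [9.2, -4.3, -3]], "spin": [-0.12, -0.24, -0.36, -0.48, -0.6, -0.72, -0.81, -0.81], "claw": [1, 1, 1, 1, 1, 1, 1, 1]}}

```text
clock: 2.15
position: [0.4512, -0.2184, 0.321]
eef_rot: [[0.144, 0.99, 0.001], [0.99, -0.144, 0.002], [0.002, 0.001, -1.0]]
contact_force: [-0.5, -0.6, 0.3]
opening: 0.998
```

Run:
```python
from g import *
go([.4696,.2215,.32],117)
import pickle
c=cam("wrist");im=env.camera("wrist");pickle.dump(c,open("wp.pkl","wb"))
cv2.imwrite("pics/w1.png",im);cv2.imwrite("pics/w1v.png",cv2.resize(im,(800,600),interpolation=cv2.INTER_CUBIC))
for p in((.6158,-.2118,.225),(.6089,-.2579,.225),(.612,-.235,.01)):print(proj("wrist",p,c)*800/512)
```

```text
t 2.15 pos [ 0.4512 -0.2184  0.321 ] yaw 81.72 F [-0.4999 -0.5711  0.327 ] op 0.9983897158403274 j [ -34.4267  -16.56     98.5123    0.1284   98.0684 -116.1252]
dp [43.7991 -4.5153  0.1955] spin -0.6158120445692873
[427.375  490.9597]
[364.2328 490.8208]
[392.3218 360.7424]
```

View pics/w1v.png

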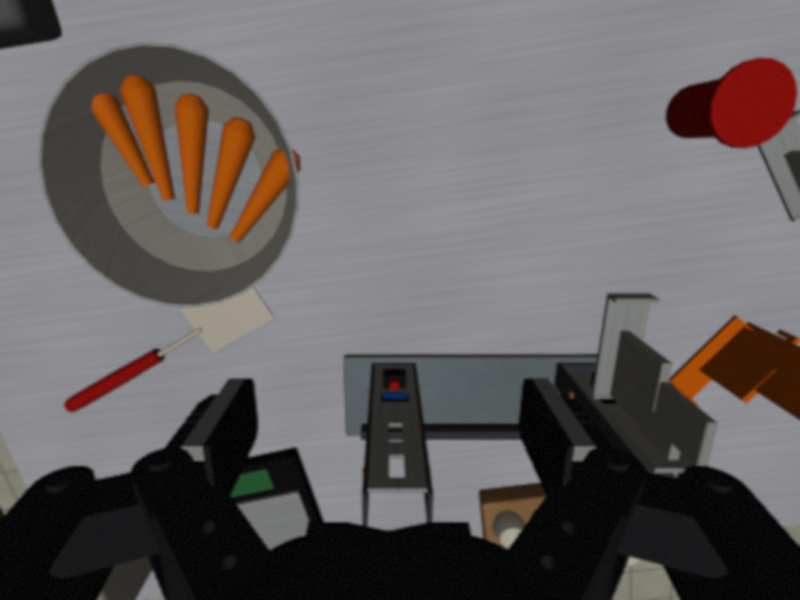

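The wrist view (picture 5) shows the bare post face from (372,363) at the foot to (365–430,490) at the top. The slots are at (397,466) and (396,433), the catch at (394,397) and the button at (394,385). This agrees with the triangulated post. I'll measure the edges finely and use the slots for a plate height estimate.

Run:
```python
from g import *
import pickle
c=pickle.load(open("wp.pkl","rb"));im=cv2.imread("pics/w1.png");g=cv2.cvtColor(im,cv2.COLOR_BGR2GRAY)
for r in (305,312):print(r,list(g[r,226:284]))
for r in (235,240,250,290,300):print(r,list(g[r,226:284]))
print("col",[(r,int(g[r,252:256].mean())) for r in range(224,325)])
b=im.astype(int);m=(b[...,0]>b[...,2]+35)&(b[...,0]>60);m[:230]=0;m[270:]=0
ys,xs=np.where(m[:,230:275]);print("blue",ys.min(),ys.max(),xs.min()+230,xs.max()+230)
```

```text
305 [np.uint8(143), np.uint8(144), np.uint8(144), np.uint8(142), np.uint8(139), np.uint8(118), np.uint8(77), np.uint8(35), np.uint8(19), np.uint8(28), np.uint8(38), np.uint8(42), np.uint8(43), np.uint8(44), np.uint8(42), np.uint8(42), np.uint8(44), np.uint8(42), np.uint8(42), np.uint8(43), np.uint8(42), np.uint8(47), np.uint8(61), np.uint8(84), np.uint8(98), np.uint8(101), np.uint8(104), np.uint8(104), np.uint8(102), np.uint8(103), np.uint8(102), np.uint8(101), np.uint8(89), np.uint8(65), np.uint8(48), np.uint8(44), np.uint8(43), np.uint8(44), np.uint8(45), np.uint8(43), np.uint8(42), np.uint8(44), np.uint8(44), np.uint8(44), np.uint8(43), np.uint8(39), np.uint8(33), np.uint8(19), np.uint8(32), np.uint8(67), np.uint8(107), np.uint8(132), np.uint8(137), np.uint8(139), np.uint8(138), np.uint8(137), np.uint8(137), np.uint8(137)]
312 [np.uint8(142), np.uint8(143), np.uint8(143), np.uint8(141), np.uint8(134), np.uint8(109), np.uint8(60), np.uint8(23), np.uint8(32), np.uint8(57), np.uint8(75), np.uint8(78), np.uint8(79), np.uint8(81), np.uint8(82), np.uint8(81), np.uint8(79), np.uint8(81),
[... 5150 characters left out ...]
41), (266, 42), (267, 42), (268, 42), (269, 47), (270, 70), (271, 98), (272, 99), (273, 69), (274, 33), (275, 21), (276, 32), (277, 43), (278, 46), (279, 48), (280, 57), (281, 79), (282, 87), (283, 61), (284, 43), (285, 42), (286, 42), (287, 42), (288, 42), (289, 45), (290, 66), (291, 95), (292, 113), (293, 125), (294, 138), (295, 142), (296, 142), (297, 140), (298, 140), (299, 141), (300, 141), (301, 143), (302, 143), (303, 141), (304, 130), (305, 103), (306, 62), (307, 44), (308, 42), (309, 42), (310, 43), (311, 52), (312, 78), (313, 107), (314, 118), (315, 128), (316, 137), (317, 141), (318, 140), (319, 140), (320, 139), (321, 138), (322, 137), (323, 137), (324, 139)]
blue 251 254 245 259
```

Run:
```python
from g import *
import pickle
c=pickle.load(open("wp.pkl","rb"))
for u in(234,254,274):print("top",onz("wrist",u,311.3,.225,c))
for u in(238,252,265.5):print("foot",onz("wrist",u,232.6,.010,c))
p0=onz("wrist",254,311.3,.225,c)
for x0 in (p0[0],.612):
  for n,u,v in(("us_top",253.7,305.7),("us_bot",253.7,289.8),("ls_top",253.4,283.2),("ls_bot",253.4,269.8),("foot",252,232.6)):
    o,d=ray("wrist",u,v,c);q=o+d*(x0-o[0])/d[0];print(x0,n,q)
```

```text
top [ 0.6051 -0.2563  0.225 ]
top [ 0.6085 -0.2335  0.225 ]
top [ 0.6118 -0.2108  0.225 ]
foot [ 0.612  -0.2596  0.01  ]
foot [ 0.6157 -0.2338  0.01  ]
foot [ 0.6194 -0.209   0.01  ]
0.6084782418649691 us_top [ 0.6085 -0.2337  0.2157]
0.6084782418649691 us_bot [ 0.6085 -0.2331  0.1864]
0.6084782418649691 ls_top [ 0.6085 -0.2332  0.1727]
0.6084782418649691 ls_bot [ 0.6085 -0.2327  0.1419]
0.6084782418649691 foot [ 0.6085 -0.233   0.0247]
0.612 us_top [ 0.612  -0.2341  0.2114]
0.612 us_bot [ 0.612  -0.2335  0.1817]
0.612 ls_top [ 0.612  -0.2336  0.1678]
0.612 ls_bot [ 0.612  -0.233   0.1366]
0.612 foot [ 0.612  -0.2334  0.0176]
```

The face is at x≈0.612, y≈-0.2335, yaw -8.4°. The slots measure 45 mm apart, as specified, and put true home at z≈0.080–0.087. Next is the bracket.

Call:
{"method": "send_rows", "body": {"dp": [[2, -0.2, 0], [6, -0.6, 0], [10, -1, 0], [14, -1.4, 0], [18, -1.8, 0], [22, -2.2, 0], [26, -2.6, 0], [29, -3, 0]], "spin": [-0.05, -0.12, -0.2, -0.28, -0.36, -0.44, -0.52, -0.62], "claw": [1, 1, 1, 1, 1, 1, 1, 1]}}

```text
clock: 2.87
position: [0.4632, 0.0738, 0.3203]
eef_rot: [[-0.456, 0.89, -0.001], [0.89, 0.456, 0.002], [0.002, 0.0, -1.0]]
contact_force: [0.7, -0.9, -0.7]
opening: 1.003
```

```bash
python3 -c "
from g import *
go([.4696,.2215,.22],117)"
```

```text
t 2.87 pos [0.4632 0.0738 0.3203] yaw 117.12 F [ 0.6992 -0.8825 -0.7178] op 1.0032219756057426 j [  -0.1176  -21.1926  102.1746    0.0972   99.0487 -117.2179]
dp [12.8393  7.2997 10.0588] spin 0.002017812047874871
```

Call:
{"method": "send_rows", "body": {"dp": [[2.2, 1.2, 1.7], [4.4, 2.4, 3.4], [6.6, 3.7, 5.1], [8.8, 4.9, 6.8], [10.8, 6.1, 8.4], [12, 6.8, 9.4], [12.8, 7.3, 10], [12.8, 7.3, 10]], "spin": [0, 0, 0, 0, 0, 0, 0, 0], "claw": [1, 1, 1, 1, 1, 1, 1, 1]}}

```text
clock: 3.53
position: [0.4689, 0.2215, 0.2183]
eef_rot: [[-0.455, 0.89, -0.004], [0.89, 0.455, 0.001], [0.002, -0.003, -1.0]]
contact_force: [-0.4, 0.2, -0.6]
opening: 0.999
```

Run:
```python
from g import *
import pickle
go([.4696,.2215,.086],117)
c=cam("wrist");im=env.camera("wrist");pickle.dump(c,open("wb.pkl","wb"))
cv2.imwrite("pics/w2.png",im);cv2.imwrite("pics/w2v.png",cv2.resize(im,(800,600),interpolation=cv2.INTER_CUBIC))
a=np.radians(27);e=np.array([np.cos(a),np.sin(a),0])
for s in(-.02,.02):print(proj("wrist",np.array([.4696,.2215,.135])+s*e,c)*800/512)
```

```text
t 3.53 pos [0.4689 0.2215 0.2183] yaw 117.07 F [-0.3995  0.1696 -0.5808] op 0.9992418289021266 j [  16.9942  -12.3579  104.6456    0.0991   87.9331 -100.0782]
dp [-0.0607  0.1136 13.225 ] spin 0.0011937610279999684
[385.1927 254.0664]
[385.2318 317.7137]
```

View pics/w2v.png

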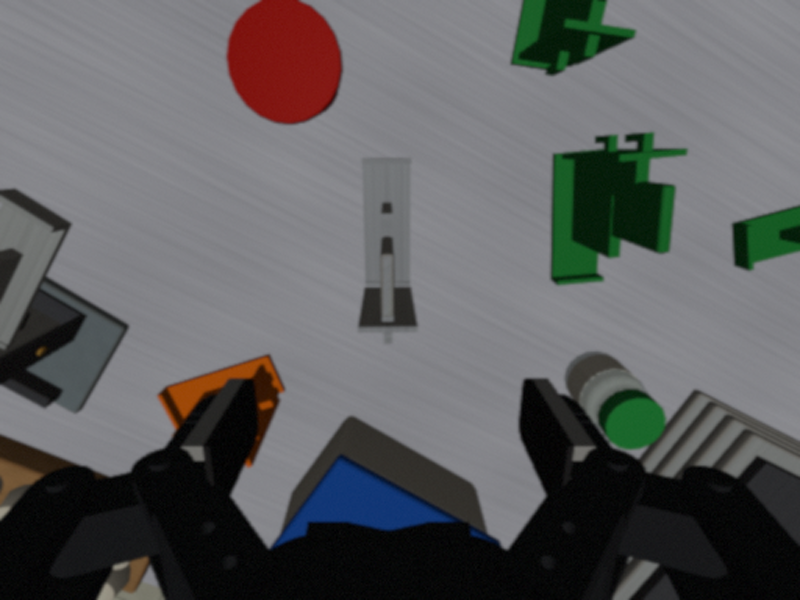

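The wrist view (picture 6) shows the steel bracket centred, with the ear top at (387,253)–(387,322). I predicted (385,254)–(385,318), so it is within about 1 mm. I'll descend and grip.

Call:
{"method": "send_rows", "body": {"dp": [[0.05, 0.2, 2.5], [0.05, 0.2, 5], [0.05, 0.2, 7.5], [0.05, 0.2, 10], [0.05, 0.2, 12], [0.05, 0.2, 13.2], [0.05, 0.2, 13.2], [0.05, 0.2, 13.2]], "spin": [0, 0, 0, 0, 0, 0, 0, 0], "claw": [1, 1, 1, 1, 1, 1, 1, 1]}}

```text
clock: 4.25
position: [0.4713, 0.2216, 0.0883]
eef_rot: [[-0.453, 0.891, -0.002], [0.891, 0.453, 0.0], [0.001, -0.001, -1.0]]
contact_force: [-0.5, 0.1, 0.0]
opening: 1.0
```

Call:
{"method": "send_rows", "body": {"dp": [[0, 0, 0], [0, 0, 0], [0, 0, 0], [0, 0, 0], [0, 0, 0], [0, 0, 0], [0, 0, 0], [0, 0, 0]], "spin": [0, 0, 0, 0, 0, 0, 0, 0], "claw": [0, 0, 0, 0, 0, 0, 0, 0]}}

```text
clock: 4.92
position: [0.4716, 0.2219, 0.0888]
eef_rot: [[-0.454, 0.891, -0.001], [0.891, 0.454, 0.001], [0.001, -0.0, -1.0]]
contact_force: [0.3, -0.1, 1.9]
opening: 0.068
```

Call:
{"method": "send_rows", "body": {"dp": [[0, 0, 0], [0, 0, 0], [0, 0, 0], [0, 0, 0]], "spin": [0, 0, 0, 0], "claw": [0, 0, 0, 0]}}

```text
clock: 5.25
position: [0.4715, 0.2219, 0.0887]
eef_rot: [[-0.454, 0.891, -0.001], [0.891, 0.454, 0.001], [0.002, -0.001, -1.0]]
contact_force: [-0.2, 0.9, 2.2]
opening: 0.067
```

Call:
{"method": "send_rows", "body": {"dp": [[0, 0, -0.5], [0, 0, -2], [0, 0, -4.5], [-1, -0.6, -8], [-3, -2, -11.5], [-6, -3.9, -14.5], [-9, -5.8, -16.5], [-12, -7.7, -17]], "spin": [0, 0, 0, 0, 0.05, 0.1, 0.16, 0.22], "claw": [0, 0, 0, 0, 0, 0, 0, 0]}}

```text
clock: 5.92
position: [0.4584, 0.0792, 0.2627]
eef_rot: [[-0.247, 0.969, 0.004], [0.969, 0.247, 0.001], [0.0, 0.005, -1.0]]
contact_force: [1.6, -0.7, -3.2]
opening: 0.073
```

```bash
python3 -c "
from g import *
go([.43,-.2,.26],81.6)"
```

```text
t 5.92 pos [0.4584 0.0792 0.2627] yaw 104.33 F [ 1.6497 -0.6632 -3.21  ] op 0.0733234490872681 j [   0.5731  -21.6282  107.8611    0.0665   93.5109 -103.7493]
dp [-26.3458  -9.6558   0.2199] spin 0.3966545397624869
```

Call:
{"method": "send_rows", "body": {"dp": [[-3.2, -1.6, 0], [-6.6, -3.2, 0], [-10, -4.8, 0], [-13.5, -6.2, 0], [-17, -7.4, 0], [-20.5, -8.4, 0], [-24, -9.2, 0.2], [-26.3, -9.6, 0.2]], "spin": [0.05, 0.1, 0.15, 0.2, 0.25, 0.3, 0.35, 0.4], "claw": [0, 0, 0, 0, 0, 0, 0, 0]}}

```text
clock: 6.58
position: [0.4289, -0.2023, 0.2589]
eef_rot: [[0.155, 0.988, 0.002], [0.988, -0.155, 0.001], [0.001, 0.002, -1.0]]
contact_force: [-0.1, 0.3, -3.0]
opening: 0.069
```

Call:
{"method": "send_rows", "body": {"dp": [[0, 0, 0], [0, 0, 0], [0, 0, 0], [0, 0, 0]], "spin": [0, 0, 0, 0], "claw": [0, 0, 0, 0]}}

```text
clock: 6.92
position: [0.4288, -0.2013, 0.2584]
eef_rot: [[0.153, 0.988, 0.001], [0.988, -0.153, 0.002], [0.002, 0.001, -1.0]]
contact_force: [0.2, 0.5, -2.9]
opening: 0.066
```

Run:
```python
from g import *
import pickle
go([.5447,-.2236,.19],81.6)
s=env.get_state();print("M",np.array(s["moment"]))
c=cam("wrist");im=env.camera("wrist");pickle.dump(c,open("wc.pkl","wb"))
cv2.imwrite("pics/w3.png",im);cv2.imwrite("pics/w3v.png",cv2.resize(im,(800,600),interpolation=cv2.INTER_CUBIC))
```

```text
t 6.92 pos [ 0.4288 -0.2013  0.2584] yaw 81.18 F [ 0.2267  0.4948 -2.9081] op 0.06599636300432163 j [ -34.2432  -20.0889  107.0965    0.1208   92.9718 -115.4189]
dp [-0.4384 11.7894  6.8565] spin -0.007295244658853418
M [-0.0236  0.0182  0.0278]
```

View pics/w3v.png

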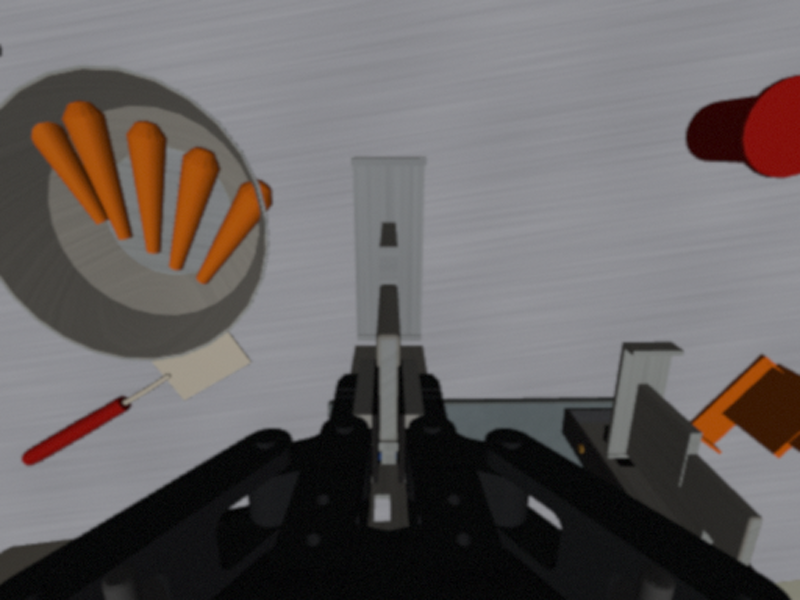

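Picture 7: the bracket is held straight, with the ledge at (352–427,157–340) symmetric about the hand, and the post behind it at (385,505). I'll move to a standoff of about 19 mm in front of the post.

Call:
{"method": "send_rows", "body": {"dp": [[-0.1, 1.5, 1.2], [-0.2, 3.2, 2.5], [-0.3, 5, 3.8], [-0.4, 7, 5.1], [-0.44, 9, 6.2], [-0.44, 10.8, 6.86], [-0.44, 11.8, 6.86], [-0.44, 11.8, 6.86]], "spin": [0, -0.007, -0.007, -0.007, -0.007, -0.007, -0.007, -0.007], "claw": [0, 0, 0, 0, 0, 0, 0, 0]}}

```text
clock: 7.63
position: [0.5462, -0.2226, 0.1899]
eef_rot: [[0.144, 0.99, 0.001], [0.99, -0.144, 0.002], [0.002, 0.001, -1.0]]
contact_force: [-1.1, 0.3, -3.2]
opening: 0.067
```

```bash
cat > st.py <<'E'
from g import *
# post-frame readout: s = bracket back-face distance to face (nominal), lat, origin z
s=env.get_state();p=np.array(s["position"]);a=np.radians(-8.4);X=np.array([np.cos(a),np.sin(a),0]);Y=np.array([-X[1],X[0],0])
f=np.array([.612,-.2335,0]);F=np.array(s["contact_force"])
print("t",round(s["clock"],2),"gap",round(-(p-f)@X*1e3-38,2),"lat",round((p-f)@Y*1e3,2),"oz",round(p[2]*1e3-88.7,2),"Fx,y,z",F@X,F@Y,F[2],"yaw",round(np.degrees(np.arctan2(s["eef_rot"][1][0],s["eef_rot"][0][0])),2),"M",np.array(s["moment"]))
E
python3 st.py
```

```text
t 7.63 gap 28.65 lat 1.18 oz 101.18 Fx,y,z -1.1413435177458462 0.16623181437937126 -3.162198604161473 yaw 81.73 M [ 0.0098  0.1995 -0.0404]
```

Call:
{"method": "send_rows", "body": {"dp": [[-0.1, 0.4, 0], [-0.1, 0.8, 0], [-0.1, 1.2, 0], [-0.1, 1.5, 0], [-0.1, 1.6, 0], [-0.1, 1.6, 0]], "spin": [0, 0, 0, 0, 0, 0], "claw": [0, 0, 0, 0, 0, 0]}}

```text
clock: 8.13
position: [0.562, -0.226, 0.1902]
eef_rot: [[0.144, 0.99, 0.002], [0.99, -0.144, 0.001], [0.002, 0.001, -1.0]]
contact_force: [-0.5, 0.2, -3.4]
opening: 0.072
```

Call:
{"method": "send_rows", "body": {"dp": [[0, 0.05, 0], [0, 0.1, 0], [0, 0.15, 0], [0, 0.2, 0], [0, 0.2, 0]], "spin": [0, 0, 0, 0, 0], "claw": [0, 0, 0, 0, 0]}}

```text
clock: 8.55
position: [0.564, -0.2263, 0.1902]
eef_rot: [[0.144, 0.99, 0.002], [0.99, -0.144, 0.002], [0.002, 0.002, -1.0]]
contact_force: [-1.4, 0.7, -3.2]
opening: 0.072
```

```bash
python3 st.py
```

```text
t 8.55 gap 10.55 lat 0.09 oz 101.48 Fx,y,z -1.4678655303987687 0.5174916991949959 -3.1853069580211857 yaw 81.73 M [0.0148 0.058  0.0076]
```

Call:
{"method": "send_rows", "body": {"dp": [[0, 0.05, 0], [0, 0.1, 0], [0, 0.15, 0], [0, 0.2, 0], [0, 0.2, 0]], "spin": [0, 0, 0, 0, 0], "claw": [0, 0, 0, 0, 0]}}

```text
clock: 8.97
position: [0.566, -0.2266, 0.1902]
eef_rot: [[0.144, 0.99, 0.002], [0.99, -0.144, 0.002], [0.002, 0.002, -1.0]]
contact_force: [0.4, -0.2, -3.3]
opening: 0.065
```

Call:
{"method": "send_rows", "body": {"dp": [[0, 0.05, 0], [0, 0.1, 0], [0, 0.15, 0], [0, 0.2, 0], [0, 0.2, 0]], "spin": [0, 0, 0, 0, 0], "claw": [0, 0, 0, 0, 0]}}

```text
clock: 9.38
position: [0.5682, -0.2269, 0.1902]
eef_rot: [[0.144, 0.99, 0.002], [0.99, -0.144, 0.001], [0.002, 0.002, -1.0]]
contact_force: [0.6, -0.9, -3.6]
opening: 0.067
```

```bash
python3 st.py
```

```text
t 9.38 gap 6.34 lat 0.12 oz 101.5 Fx,y,z 0.7094485139860831 -0.8411877677780295 -3.611374415178568 yaw 81.73 M [ 0.0364  0.0117 -0.0046]
```

Call:
{"method": "send_rows", "body": {"dp": [[0, 0.05, 0], [0, 0.1, 0], [0, 0.15, 0], [0, 0.2, 0], [0, 0.2, 0]], "spin": [0, 0, 0, 0, 0], "claw": [0, 0, 0, 0, 0]}}

```text
clock: 9.8
position: [0.5702, -0.2272, 0.1902]
eef_rot: [[0.144, 0.99, 0.002], [0.99, -0.144, 0.001], [0.002, 0.002, -1.0]]
contact_force: [-0.3, -0.4, -3.9]
opening: 0.07
```

Call:
{"method": "send_rows", "body": {"dp": [[0, 0.05, 0], [0, 0.1, 0], [0, 0.15, 0], [0, 0.2, 0], [0, 0.2, 0]], "spin": [0, 0, 0, 0, 0], "claw": [0, 0, 0, 0, 0]}}

```text
clock: 10.22
position: [0.5723, -0.2275, 0.1902]
eef_rot: [[0.144, 0.99, 0.002], [0.99, -0.144, 0.001], [0.002, 0.002, -1.0]]
contact_force: [-1.0, -0.4, -3.9]
opening: 0.071
```

```bash
python3 st.py
```

```text
t 10.22 gap 2.17 lat 0.12 oz 101.48 Fx,y,z -0.9139508807562885 -0.5600632716897838 -3.872844278901695 yaw 81.73 M [-0.0567  0.0381  0.0355]
```

Call:
{"method": "send_rows", "body": {"dp": [[0, 0.05, 0], [0, 0.1, 0], [0, 0.15, 0], [0, 0.15, 0]], "spin": [0, 0, 0, 0], "claw": [0, 0, 0, 0]}}

```text
clock: 10.55
position: [0.5739, -0.2278, 0.1902]
eef_rot: [[0.144, 0.99, 0.002], [0.99, -0.144, 0.001], [0.002, 0.002, -1.0]]
contact_force: [-0.5, -0.7, -3.1]
opening: 0.07
```

Call:
{"method": "send_rows", "body": {"dp": [[0, 0.05, 0], [0, 0.1, 0], [0, 0.1, 0]], "spin": [0, 0, 0], "claw": [0, 0, 0]}}

```text
clock: 10.8
position: [0.5749, -0.2279, 0.1902]
eef_rot: [[0.144, 0.99, 0.002], [0.99, -0.144, 0.001], [0.002, 0.002, -1.0]]
contact_force: [-0.9, 0.0, -3.8]
opening: 0.069
```

```bash
python3 st.py
```

```text
t 10.8 gap -0.5 lat 0.13 oz 101.51 Fx,y,z -0.8574927590893244 -0.08462643772760657 -3.7986643386538805 yaw 81.73 M [0.0506 0.0087 0.1035]
```

Call:
{"method": "send_rows", "body": {"dp": [[0, 0.05, 0], [0, 0.1, 0], [0, 0.1, 0]], "spin": [0, 0, 0], "claw": [0, 0, 0]}}

```text
clock: 11.05
position: [0.576, -0.2281, 0.1902]
eef_rot: [[0.144, 0.99, 0.002], [0.99, -0.144, 0.001], [0.002, 0.002, -1.0]]
contact_force: [0.1, 1.0, -2.9]
opening: 0.069
```

Call:
{"method": "send_rows", "body": {"dp": [[0, 0.05, 0], [0, 0.1, 0], [0, 0.1, 0]], "spin": [0, 0, 0], "claw": [0, 0, 0]}}

```text
clock: 11.3
position: [0.5766, -0.2281, 0.1902]
eef_rot: [[0.144, 0.99, 0.001], [0.99, -0.144, 0.002], [0.002, 0.001, -1.0]]
contact_force: [-2.4, 1.3, -2.4]
opening: 0.07
```

```bash
python3 st.py
```

```text
t 11.3 gap -2.23 lat 0.16 oz 101.49 Fx,y,z -2.602721588047578 0.9238643396537067 -2.4372653115237135 yaw 81.73 M [0.0862 0.3863 0.0011]
```

Contact came at a nominal gap of -2 mm. That fits claws in and back plate on the face; tips on the plate would have stopped it about 11 mm earlier. I'll push lightly to confirm.

Call:
{"method": "send_rows", "body": {"dp": [[0, 0.05, 0], [0, 0.08, 0], [0, 0.08, 0]], "spin": [0, 0, 0], "claw": [0, 0, 0]}}

```text
clock: 11.55
position: [0.5766, -0.2281, 0.1902]
eef_rot: [[0.144, 0.99, -0.001], [0.99, -0.144, 0.002], [0.002, -0.001, -1.0]]
contact_force: [-5.4, 1.8, -0.9]
opening: 0.072
```

```bash
python3 st.py
```

```text
t 11.55 gap -2.24 lat 0.16 oz 101.54 Fx,y,z -5.605394424537827 0.950610841907096 -0.9401399968471496 yaw 81.73 M [ 0.2291  0.8323 -0.0456]
```

Run:
```python
from h import *
s=env.camera("scene");t=env.camera("top")
cv2.imwrite("pics/s4.png",s);cv2.imwrite("pics/t4.png",t)
a=cv2.resize(s[200:280,210:270],(450,600),interpolation=cv2.INTER_CUBIC)
b=cv2.resize(t[115:175,315:350],(350,600),interpolation=cv2.INTER_CUBIC)
cv2.imwrite("pics/c4.png",np.hstack([a,b]))
```

```text
(no output)
```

View pics/c4.png

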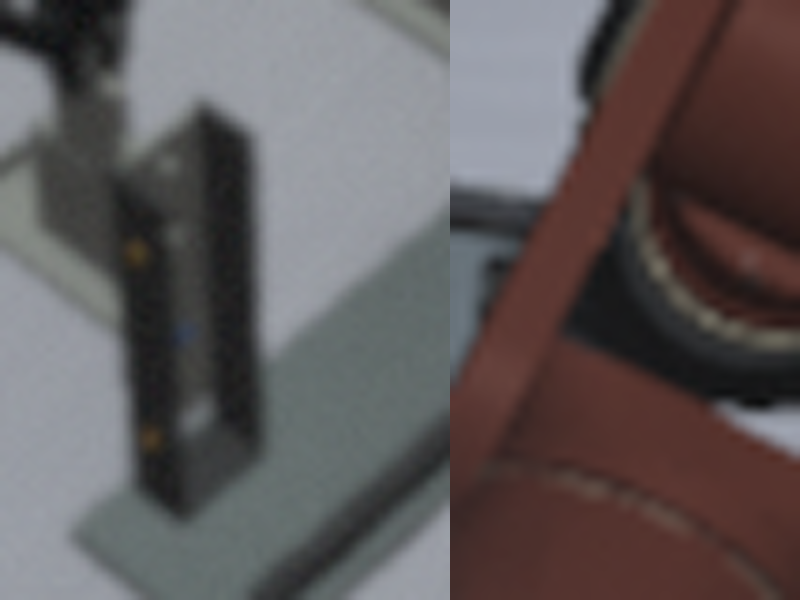

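Picture 8 (rear view) shows steel-grey hooks through both slots at (170,160) and (178,235), with the blue catch below at (183,335). The claws are in, so I'll press down in small steps with a light forward bias.

Call:
{"method": "send_rows", "body": {"dp": [[0, 0.08, 0.05], [0, 0.08, 0.1], [0, 0.08, 0.15], [0, 0.08, 0.2], [0, 0.08, 0.2]], "spin": [0, 0, 0, 0, 0], "claw": [0, 0, 0, 0, 0]}}

```text
clock: 12.07
position: [0.5765, -0.2282, 0.1881]
eef_rot: [[0.144, 0.99, -0.003], [0.99, -0.144, 0.002], [0.002, -0.004, -1.0]]
contact_force: [-5.6, 1.1, -1.2]
opening: 0.069
```

Call:
{"method": "send_rows", "body": {"dp": [[0, 0.08, 0.05], [0, 0.08, 0.1], [0, 0.08, 0.15], [0, 0.08, 0.2], [0, 0.08, 0.2]], "spin": [0, 0, 0, 0, 0], "claw": [0, 0, 0, 0, 0]}}

```text
clock: 12.48
position: [0.5765, -0.2283, 0.1862]
eef_rot: [[0.144, 0.99, -0.005], [0.99, -0.144, 0.003], [0.002, -0.006, -1.0]]
contact_force: [-4.3, 1.2, -1.3]
opening: 0.072
```

```bash
python3 st.py
```

```text
t 12.48 gap -2.14 lat -0.07 oz 97.52 Fx,y,z -4.4003486264372675 0.588653669727821 -1.293383539448627 yaw 81.72 M [0.0939 0.8529 0.0114]
```

Call:
{"method": "send_rows", "body": {"dp": [[0, 0.03, 0.05], [0, 0.03, 0.1], [0, 0.03, 0.15], [0, 0.03, 0.2], [0, 0.03, 0.2]], "spin": [0, 0, 0, 0, 0], "claw": [0, 0, 0, 0, 0]}}

```text
clock: 12.9
position: [0.5766, -0.2285, 0.1848]
eef_rot: [[0.144, 0.99, -0.006], [0.99, -0.144, 0.002], [0.001, -0.006, -1.0]]
contact_force: [-5.1, 1.5, 1.7]
opening: 0.067
```

Call:
{"method": "send_rows", "body": {"dp": [[0, 0.03, 0.05], [0, 0.03, 0.1], [0, 0.03, 0.15], [0, 0.03, 0.2], [0, 0.03, 0.2]], "spin": [0, 0, 0, 0, 0], "claw": [0, 0, 0, 0, 0]}}

```text
clock: 13.32
position: [0.5767, -0.2287, 0.184]
eef_rot: [[0.144, 0.99, -0.006], [0.99, -0.144, 0.002], [0.001, -0.006, -1.0]]
contact_force: [-5.8, 1.5, 4.0]
opening: 0.072
```

```bash
python3 st.py
```

```text
t 13.32 gap -2.34 lat -0.42 oz 95.27 Fx,y,z -6.004597313817525 0.6465734367781927 4.022676743487307 yaw 81.71 M [ 0.2006  1.2068 -0.0365]
```

Resistance begins at oz≈96. Lip on catch would put home at about 82, which matches the camera estimate. I'll press harder in steps.

Call:
{"method": "send_rows", "body": {"dp": [[0, 0, 0.1], [0, 0, 0.2], [0, 0, 0.3], [0, 0, 0.3]], "spin": [0, 0, 0, 0], "claw": [0, 0, 0, 0]}}

```text
clock: 13.65
position: [0.5767, -0.229, 0.1823]
eef_rot: [[0.144, 0.99, -0.006], [0.99, -0.144, 0.001], [0.0, -0.006, -1.0]]
contact_force: [-5.5, 0.5, 2.8]
opening: 0.067
```

```bash
python3 st.py
```

```text
t 13.65 gap -2.39 lat -0.67 oz 93.55 Fx,y,z -5.518306130151704 -0.3198279198361303 2.7859457651832753 yaw 81.71 M [0.1468 1.125  0.0054]
```

Call:
{"method": "send_rows", "body": {"dp": [[0.03, 0, 0.1], [0.03, 0, 0.2], [0.03, 0, 0.3], [0.03, 0, 0.3]], "spin": [0, 0, 0, 0], "claw": [0, 0, 0, 0]}}

```text
clock: 13.98
position: [0.5766, -0.2287, 0.1791]
eef_rot: [[0.144, 0.99, -0.006], [0.99, -0.144, 0.001], [0.0, -0.006, -1.0]]
contact_force: [-2.1, 0.5, -1.9]
opening: 0.064
```

Call:
{"method": "send_rows", "body": {"dp": [[0.03, 0, 0.1], [0.03, 0, 0.2], [0.03, 0, 0.3], [0.03, 0, 0.3]], "spin": [0, 0, 0, 0], "claw": [0, 0, 0, 0]}}

```text
clock: 14.32
position: [0.5767, -0.2285, 0.1764]
eef_rot: [[0.144, 0.99, -0.006], [0.99, -0.144, 0.001], [-0.0, -0.006, -1.0]]
contact_force: [-3.2, 0.7, 1.0]
opening: 0.07
```

```bash
python3 st.py
```

```text
t 14.32 gap -2.37 lat -0.17 oz 87.71 Fx,y,z -3.2621543472576775 0.25231682212150275 0.9545079013879627 yaw 81.72 M [0.1528 0.9073 0.0165]
```

Call:
{"method": "send_rows", "body": {"dp": [[0, 0, 0.1], [0, 0, 0.2], [0, 0, 0.3], [0, 0, 0.3]], "spin": [0, 0, 0, 0], "claw": [0, 0, 0, 0]}}

```text
clock: 14.65
position: [0.5765, -0.2285, 0.1735]
eef_rot: [[0.144, 0.99, -0.006], [0.99, -0.144, 0.001], [-0.0, -0.006, -1.0]]
contact_force: [-5.7, 0.8, 2.0]
opening: 0.069
```

Call:
{"method": "send_rows", "body": {"dp": [[0, 0, 0.1], [0, 0, 0.2], [0, 0, 0.3], [0, 0, 0.3]], "spin": [0, 0, 0, 0], "claw": [0, 0, 0, 0]}}

```text
clock: 14.98
position: [0.5765, -0.2287, 0.1727]
eef_rot: [[0.144, 0.99, -0.006], [0.99, -0.144, -0.0], [-0.001, -0.006, -1.0]]
contact_force: [-9.0, 2.1, 8.8]
opening: 0.069
```

```bash
python3 st.py
```

```text
t 14.98 gap -2.22 lat -0.43 oz 84.01 Fx,y,z -9.183537854299157 0.7749748696904105 8.802270530209439 yaw 81.71 M [0.4205 1.531  0.0326]
```

Call:
{"method": "send_rows", "body": {"dp": [[0, -0.03, 0.15], [0, -0.03, 0.3], [0, -0.03, 0.4], [0, -0.03, 0.4]], "spin": [0, 0, 0, 0], "claw": [0, 0, 0, 0]}}

```text
clock: 15.32
position: [0.5765, -0.2288, 0.1724]
eef_rot: [[0.144, 0.99, -0.005], [0.99, -0.144, -0.001], [-0.002, -0.004, -1.0]]
contact_force: [-10.9, 3.7, 14.0]
opening: 0.067
```

```bash
python3 st.py
```

```text
t 15.32 gap -2.18 lat -0.57 oz 83.72 Fx,y,z -11.30767102714944 2.0539410563028975 14.01718465382947 yaw 81.71 M [0.6509 1.8111 0.0168]
```

Call:
{"method": "send_rows", "body": {"dp": [[0, -0.05, 0.2], [0, -0.05, 0.4], [0, -0.05, 0.6], [0, -0.05, 0.6], [0, -0.05, 0.6]], "spin": [0, 0, 0, 0, 0], "claw": [0, 0, 0, 0, 0]}}

```text
clock: 15.73
position: [0.5765, -0.229, 0.1722]
eef_rot: [[0.144, 0.99, -0.002], [0.99, -0.144, -0.002], [-0.003, -0.002, -1.0]]
contact_force: [-13.8, 5.0, 19.9]
opening: 0.067
```

```bash
python3 st.py
```

```text
t 15.73 gap -2.26 lat -0.74 oz 83.51 Fx,y,z -14.397775581648212 2.907963647963771 19.860908742853887 yaw 81.72 M [ 0.8552  2.2879 -0.0058]
```

The resistance is now solid (about 23 N net with under 0.3 mm of travel), which looks like the home stop. I'll relax and gently lift to test whether the catch holds.

Call:
{"method": "send_rows", "body": {"dp": [[0, -0.05, 0], [0, -0.05, -0.05], [0, -0.05, -0.1], [0, -0.05, -0.1]], "spin": [0, 0, 0, 0], "claw": [0, 0, 0, 0]}}

```text
clock: 16.07
position: [0.5765, -0.2289, 0.1734]
eef_rot: [[0.144, 0.99, -0.001], [0.99, -0.144, -0.002], [-0.002, -0.001, -1.0]]
contact_force: [-3.5, 0.3, 2.6]
opening: 0.069
```

```bash
python3 st.py
```

```text
t 16.07 gap -2.18 lat -0.66 oz 84.72 Fx,y,z -3.5341059795808074 -0.25542904089363017 2.645330470029616 yaw 81.73 M [ 0.1849  0.521  -0.0328]
```

Call:
{"method": "send_rows", "body": {"dp": [[0, -0.02, -0.05], [0, -0.02, -0.1], [0, -0.02, -0.15], [0, -0.02, -0.15]], "spin": [0, 0, 0, 0], "claw": [0, 0, 0, 0]}}

```text
clock: 16.4
position: [0.5764, -0.2288, 0.174]
eef_rot: [[0.144, 0.99, -0.001], [0.99, -0.144, -0.002], [-0.002, -0.001, -1.0]]
contact_force: [-0.3, 0.2, -2.2]
opening: 0.068
```

```bash
python3 st.py
```

```text
t 16.4 gap -2.14 lat -0.52 oz 85.3 Fx,y,z -0.3521448189135793 0.17705781135817736 -2.2072862766285697 yaw 81.73 M [0.0524 0.0872 0.0215]
```

Call:
{"method": "send_rows", "body": {"dp": [[0, 0, -0.05], [0, 0, -0.1], [0, 0, -0.15], [0, 0, -0.15]], "spin": [0, 0, 0, 0], "claw": [0, 0, 0, 0]}}

```text
clock: 16.73
position: [0.5763, -0.2284, 0.174]
eef_rot: [[0.144, 0.99, -0.002], [0.99, -0.144, -0.001], [-0.001, -0.002, -1.0]]
contact_force: [2.5, -0.4, -7.6]
opening: 0.07
```

```bash
python3 st.py
```

```text
t 16.73 gap -1.91 lat -0.22 oz 85.32 Fx,y,z 2.541325053903251 0.013804496206908634 -7.628478304508959 yaw 81.73 M [-0.0654 -0.3252  0.0398]
```

The lift is blocked about 1.7 mm above the stop, so the catch is holding. I'll relax, let go and rise.

Call:
{"method": "send_rows", "body": {"dp": [[0, 0, 0.05], [0, 0, 0.05], [0, 0, 0.05]], "spin": [0, 0, 0], "claw": [0, 0, 0]}}

```text
clock: 16.98
position: [0.5764, -0.2286, 0.174]
eef_rot: [[0.144, 0.99, -0.001], [0.99, -0.144, -0.001], [-0.001, -0.001, -1.0]]
contact_force: [-0.6, 0.2, -1.9]
opening: 0.067
```

Call:
{"method": "send_rows", "body": {"dp": [[0, 0, 0], [0, 0, 0], [0, 0, 0], [0, 0, 0], [0, 0, 0], [0, 0, 0], [0, 0, 0], [0, 0, 0]], "spin": [0, 0, 0, 0, 0, 0, 0, 0], "claw": [0.1, 0.2, 0.3, 0.5, 0.6, 0.6, 0.6, 0.6]}}

```text
clock: 17.65
position: [0.5765, -0.2286, 0.174]
eef_rot: [[0.144, 0.99, -0.001], [0.99, -0.144, -0.001], [-0.002, -0.001, -1.0]]
contact_force: [-0.1, -0.3, 0.6]
opening: 0.597
```

```bash
python3 st.py
```

```text
t 17.65 gap -2.13 lat -0.32 oz 85.33 Fx,y,z -0.05539088375436298 -0.2851901764818419 0.5671144591802532 yaw 81.73 M [-0.0632 -0.0259 -0.0088]
```

Call:
{"method": "send_rows", "body": {"dp": [[0, 0, -0.5], [0, 0, -2], [0, 0, -4.5], [0, 0, -7.5], [0, -1, -11], [0, -4, -14], [0, -7, -14.7], [0, -9, -14.7]], "spin": [0, 0, 0, 0, 0, 0, 0, 0], "claw": [0.6, 0.6, 0.6, 0.6, 0.6, 0.6, 0.8, 1]}}

```text
clock: 18.32
position: [0.4875, -0.216, 0.3279]
eef_rot: [[0.144, 0.99, 0.007], [0.99, -0.144, -0.007], [-0.006, 0.007, -1.0]]
contact_force: [-0.4, 0.3, -0.1]
opening: 0.86
```

Call:
{"method": "send_rows", "body": {"dp": [[0, -2, 0], [0, -3.5, 0], [0, -3.5, 0]], "spin": [0, 0, 0], "claw": [1, 1, 1]}}

```text
clock: 18.57
position: [0.4516, -0.2109, 0.3308]
eef_rot: [[0.145, 0.989, 0.01], [0.989, -0.145, -0.009], [-0.008, 0.011, -1.0]]
contact_force: [0.9, 0.2, 0.6]
opening: 1.002
```

```bash
python3 st.py
python3 - <<'E'
from g import *
c=cam("wrist");im=env.camera("wrist");cv2.imwrite("pics/w5.png",im)
s=env.camera("scene");cv2.imwrite("pics/s5.png",s)
a=cv2.resize(im[200:330,200:300],(460,598),interpolation=cv2.INTER_CUBIC)
b=cv2.resize(s[200:280,215:260],(336,598),interpolation=cv2.INTER_CUBIC)
cv2.imwrite("pics/c5.png",np.hstack([a,b]))
E
```

```text
t 18.57 gap 123.98 lat -1.11 oz 242.13 Fx,y,z 0.8537812847825111 0.2891703094396492 0.6454149094707493 yaw 81.68 M [-0.047  -0.0649  0.0458]
```

View pics/c5.png

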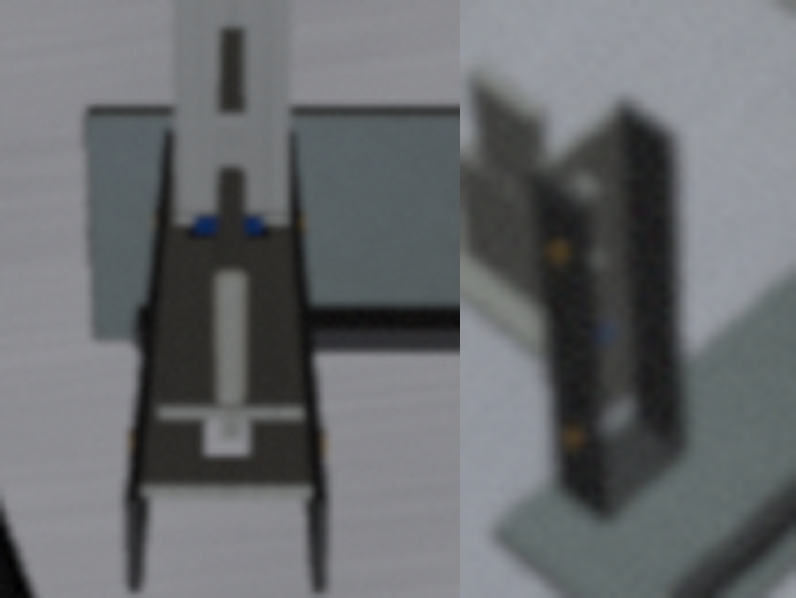

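Picture 9: the bracket hangs straight on the post. The blue catch sticks out over the lip on both sides of the gusset, at (205,226) and (255,226), and the gripper is clear. I'll hand in.

```bash
python3 -c "
from plant import env
print(env.hand_in())"
```

```text
the job is handed in; nothing more can be done
None
```

The loose steel bracket is hung on the bare post and locked by the blue catch. I let go and handed the job in at about 18.6 s.

**Fitting:**
- I gripped the bracket by its ear and felt forward gently until both claws were in the slots and the back plate met the face.
- I then pressed it down about 18 mm over the catch to a solid stop, with about 23 N net at the most. The greatest push into the post was about 14 N, so the total stayed well under 45 N.

**Last checks:**
- Before I let go, a gentle pull up of about 4 N was blocked 1.8 mm above the stop, so the catch was holding.
- After release, the wrist picture shows the blue tongue out over the lip on both sides and the bracket straight. The gripper is clear, with near-zero force readings.

**Less certain:**
- The face lay about 2 mm deeper than my first camera estimate, which is within the spread of those measurements.
- The catch and button joint values can't be read, so the lock is judged only by feel and by picture.
- I did not take a last picture to check that the other things were unmoved. No move brought the arm near them.

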